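Shut the weight case without letting its lid slam

ROBOT

A 7-joint arm with a two-finger parallel gripper is mounted at the origin on a cart in front of the work surface, level with it; the furniture and walls round the work are solid. World frame = base frame: x ahead of the robot, y to its left, z up, the work surface at z = 0. Lengths are in m, angles in rad, forces in N, time in s.
With the tool pointing down it reaches from about 0.425 to 1.025 m from the base axis. Payload 3.6 kg.
Tool frame: the origin (TCP) lies at the centre of the arm's flange, where the gripper is bolted on; the fingertips stand 173 mm ahead of it and the grasp point (between the pads) lies arm.grip_depth ahead of it (arm.grip_depth is the distance from the TCP to the grasp point, in m); z points along the fingers, y is the direction in which the jaws open and shut (so a half turn about z gives the same grasp; the last joint's range is limited). The gripper opens to 85 mm and grips with 20 to 120 N. Pads are 22 mm wide; open, the fingers measure 114 mm over their backs; the gripper's body (76 mm by 85 mm) begins 54 mm behind the grasp point. The pads swing forward as they close: fully open they stand 13 mm farther back than shut.
Start: joints at [-1.224, 0.591, 0.048, 1.609, -0.033, 0.943, -0.034], TCP at [0.309, 0.656, 0.405] pointing down, gripper open.
Joint ranges: [-2.69, 2.69], [-0.47, 2.24], [-1.27, 1.36], [0.19, 2.51], [-1.53, 4.68], [0.08, 2.07], [-3.09, 3.09]. Speed limits (rad/s): [2.57, 2.57, 3.14, 3.14, 3.14, 3.14, 3.14].

INTERFACE

Orientations are given as a rotation vector (axis times angle).
In Python, from station import arm gives the robot as it stands. The module is installed in compiled form; this text tells all that it offers.
- The arm moves only by the tool arm_command, never from a script. Its argument "moves" is a list that holds one entry, the list of rows, each a list of 5 numbers: the closure, from 0 (fully open) to 1 (shut), then the shift along the tool's x, y, z in mm, then the turn about the tool's z in rad. A call has 1 to 20 rows; each row is the pose to reach, as a shift and turn from the pose measured when the call began, along the tool's axes at that moment; what a row does not reach only later rows make up. A row lasts 1/10 s, in which the tool goes at most 50 mm and 8.59 degrees, less where a joint would pass 70% of its speed; a pose out of reach is approached as far as the arm can. A call with a gripper value outside its range is refused whole. The fingers move at their own pace and stop on an object; "newtons" is the grip in N (left out, the last holds). Time passes only in rows, so rows that repeat a pose let the fingers close. It gives the time, the measured TCP pose, the force and the opening at its end, in the units of the state.
- arm.state(): the state, without advancing time (a new reading comes with each control period).
- arm.grab_frame(name): name is "scene" or "side" or "wrist"; returns a dict with "img" (400x640x3 uint8, red, green, blue), "vfov" (degrees; the focal length in pixels is half the picture's height over the tangent of half this angle, whatever the lens; pixels are square), "cx", "cy" (the principal point, pixels), "view" (4x4, takes a point from world to camera coordinates); the wrist camera has in their place "mount" (4x4, takes a point from camera to tool coordinates, whose origin is the TCP and whose axes are the flange's). Camera axes: x right, y down, z forward; pixel columns grow to the right and rows downward; lengths in m; the calibration is good to about 2 mm. The wrist camera is an equidistant fisheye: a pixel r from the principal point sees the ray r / f radians off the axis. A picture is of the moment at which its call begins: read the wrist's pose just before it. There is no depth.
- arm.finish_job(): hands the job in, once; it reports no verdict.
The state is a dict: "clock": time; "joint_positions": joint angles; "qd": joint speeds; "joint_torque": joint torques, N m; "tcp_pos": TCP position; "orientation": TCP orientation; "wrist_force": force on the tool from outside, world axes, zero at the start; "torque": the same for the moment, N m; "opening": finger opening in m.
Only numpy, scipy, OpenCV 4.12 (cv2) and the standard library are available. Lean on these libraries where they do the work, as an engineer would, in place of code of your own. Each camera call takes 0.05 s, during which the arm holds its last target.

TASK

The lid of the calibration weight case stands open, leaning back. Without gripping anything, tip the lid forward with a fingertip from behind, catch it on a finger as it falls while it is still more than half open, and lower it on that finger, never letting it drop, until it is fully shut. Leave the case where it stands, the weights upright and untouched in it and the other things undisturbed, and draw the hand clear.

Things in the scene. Friction and masses are not known exactly. Their poses are not given: they have to be found in the camera images.
- case: Open grey case, 130 (its x) x 190 (y) x 70 mm high, walls 6 mm, about 2.5 kg, loose on the bench. Origin: centre of its underside; -x points out of its plain front, z up. The lid is hinged along y on top of the back (+x) wall. Three brass weights stand inside in a black insert, below the rim.
- lid (a joint): Opening angle of the case's lid, rad: 0 shut flat on the rim, 1.57 upright, 1.85 leaning back on its stop. Slight hinge friction: the lid stays put within some 0.15 to 0.25 rad of upright, and falls fast towards shut once tipped further forward. Flat grey panel, 130 mm from hinge to front edge, 190 mm wide, 10 mm thick, about 0.2 kg.
- lid_hinge (a point): Point on the hinge axis at the middle of the lid's width, level with the lid's underside; 65 mm behind the case's centre and 70.5 mm above the bench. Its axes are the lid's: the lid reaches along -x from here, its outer face looks to +z, y is the hinge axis.
- tab_tip (a point): Middle of the outer end of the orange finger tab, in the plane of the lid's underside, 165 mm from the hinge. The tab, 44 mm wide and 8 mm thick, projects 35 mm from the middle of the lid's front edge, so when shut it overhangs the front wall, its underside 70 mm above the bench. Axes as lid_hinge.
- weight_0: Brass weight, 23 mm across and 41 mm high, standing in the case's insert on the floor 6 mm above the bench. Origin: centre of its underside, z up.
- weight_1: Second brass weight, the same.
- weight_2: Third brass weight, the same.
- dropper: Bystander: brown dropper bottle, 33 mm across, 102 mm high. Origin: centre of its underside.
- scale: Bystander: flat dark pocket scale, 105 x 58 x 15 mm. Origin: centre of its underside.
- cork: Bystander: cork, 26 mm across, 26 mm high. Origin: centre of its underside.
- clip: Bystander: yellow C-shaped plastic joint clip lying flat, 40 x 39 x 10 mm. Origin: centre of its underside.

How it is judged:
By the outcome, as a careful person would: the job done as asked, in the order asked, and still so for the second after the job is handed in, with the robot touching nothing.
It also fails if it takes over 46 s, if anything falls off the work surface, if the arm or the gripper's body presses on something with over 40 N, if the wrist force passes 120 N, or if a joint passes its speed limit or range.

## Working session

There is one attempt and no reset: what is moved stays moved. The work goes in short steps, Python scripts to look and compute and a tool call to move; the robot and the scene stay as the last step left them, time stands still between calls to the robot, and variables do not carry over. Pictures are saved under pics/ and viewed, and the job is handed in when it is done.

Besides the shell and the picture viewer there is one more tool, called after ">>>" as name(argument=value, ...) on one line, values as JSON. arm_command: Moves the arm, as the interface text tells. Its arguments: {"type":"object","properties":{"moves":{"type":"array","items":{"type":"array","items":{"type":"array","items":{"type":"number"}}}},"newtons":{"type":"number"}},"required":["moves"]}

```bash
mkdir -p pics
cat > h.py <<'E'
from station import arm
import numpy as np, cv2
from scipy.spatial.transform import Rotation as R
def grab(n,fn):
    f=arm.grab_frame(n); cv2.imwrite('pics/'+fn,f['img'][:,:,::-1]); return f
def foc(f): return f['img'].shape[0]/2/np.tan(np.radians(f['vfov'])/2)
def ray(f,u,v):
    V=np.array(f['view']); Rm=V[:3,:3]; c=-Rm.T@V[:3,3]
    d=Rm.T@np.array([(u-f['cx'])/foc(f),(v-f['cy'])/foc(f),1]); return c,d/np.linalg.norm(d)
def onz(f,u,v,z):
    c,d=ray(f,u,v); return c+d*(z-c[2])/d[2]
def tri(f,p,g,q):
    c,d=ray(f,*p); e,k=ray(g,*q)
    A=np.stack([d,-k],1); s=np.linalg.lstsq(A,e-c,rcond=None)[0]
    a=c+d*s[0]; b=e+k*s[1]; return (a+b)/2,np.linalg.norm(a-b)
def proj(f,P):
    V=np.array(f['view']); p=V[:3,:3]@np.array(P)+V[:3,3]; return p[:2]/p[2]*foc(f)+[f['cx'],f['cy']]
E
python3 - <<'E'
from h import *
import pickle
fs={n:grab(n,n+'0.png') for n in('scene','side','wrist')}
pickle.dump(fs,open('f0.pkl','wb'))
s=arm.state(); print(s, arm.grip_depth)
for n in('scene','side'):
    f=fs[n]; c,d=ray(f,f['cx'],f['cy']); print(n,c,d,f['vfov'])
print(fs['wrist']['mount'],fs['wrist']['vfov'])
E
```

```text
{'clock': 0.15, 'joint_positions': array([-1.22350237,  0.59189566,  0.0482869 ,  1.60954702, -0.03327   ,
        0.94271485, -0.03372152]), 'qd': array([ 0.00017886, -0.0011179 , -0.00046076, -0.00343178,  0.00137117,
       -0.00176494, -0.00015151]), 'joint_torque': array([ 2.45491254e-03, -5.49250674e+01,  1.54916514e+00, -1.98451906e+01,
        9.44748317e-03,  5.68109244e-03, -1.59782741e-05]), 'tcp_pos': array([0.30914175, 0.65539888, 0.40380458]), 'orientation': array([-6.86599162e-01, -3.06535978e+00,  2.73151324e-03]), 'wrist_force': array([ 0.04455006, -0.08477383,  0.85061272]), 'torque': array([-0.02696063, -0.01658511,  0.01169896]), 'opening': 0.08554769623106248} 0.1547
scene [ 0.09372261 -0.51321468  0.73108669] [ 0.50833888  0.4408019  -0.73978732] 53.072689466164086
side [ 0.12913337 -0.99532838  0.69368559] [ 0.36399112  0.771497   -0.52182644] 52.92205514078657
[[ 1.51681637e-04 -9.55019809e-01 -2.96541972e-01  7.66306635e-02]
 [ 9.99999981e-01  1.07359063e-04  1.65749225e-04 -8.70510538e-04]
 [-1.26457325e-04 -2.96541991e-01  9.55019807e-01  3.08262696e-02]
 [ 0.00000000e+00  0.00000000e+00  0.00000000e+00  1.00000000e+00]] 65.70646984690485
```

```bash
ls pics
```

```text
scene0.png
side0.png
wrist0.png
```

View pics/scene0.png

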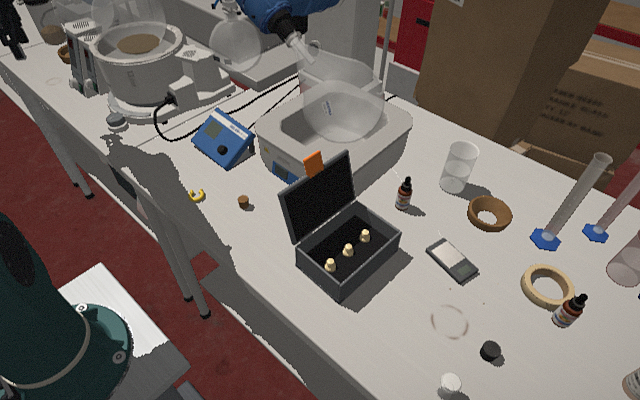

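View pics/side0.png

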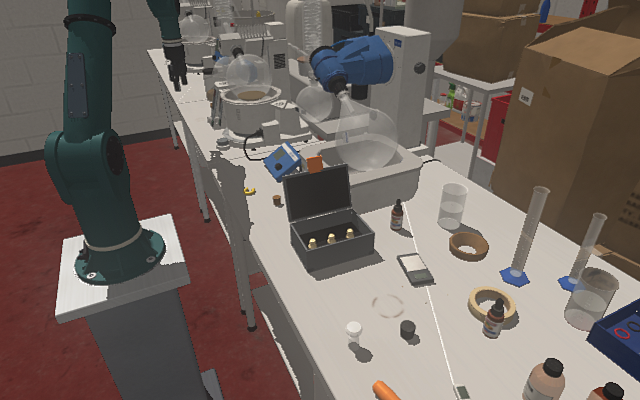

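View pics/wrist0.png

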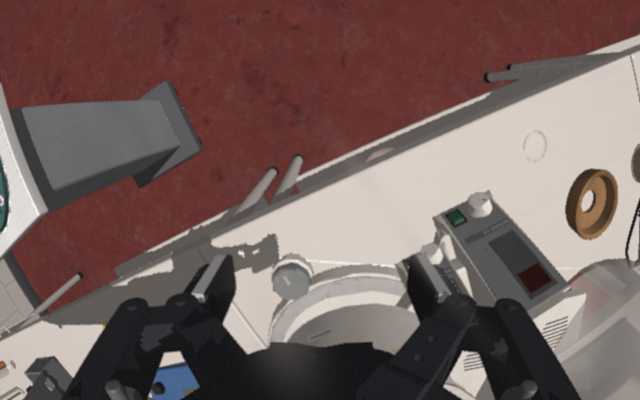

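The case front faces the scene camera, with its hinge at the back near the bath. The lid is at about (320,195) in scene and (318,190) in side. I'll zoom in to pick corners.

Run:
```python
import cv2
a=cv2.imread('pics/scene0.png')[130:310,180:480]; cv2.imwrite('pics/z1.png',cv2.resize(a,None,fx=2.66,fy=2.66,interpolation=cv2.INTER_CUBIC))
a=cv2.imread('pics/side0.png')[140:290,220:450]; cv2.imwrite('pics/z2.png',cv2.resize(a,None,fx=3.4,fy=3.4,interpolation=cv2.INTER_CUBIC))
```

```text
(no output)
```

View pics/z1.png

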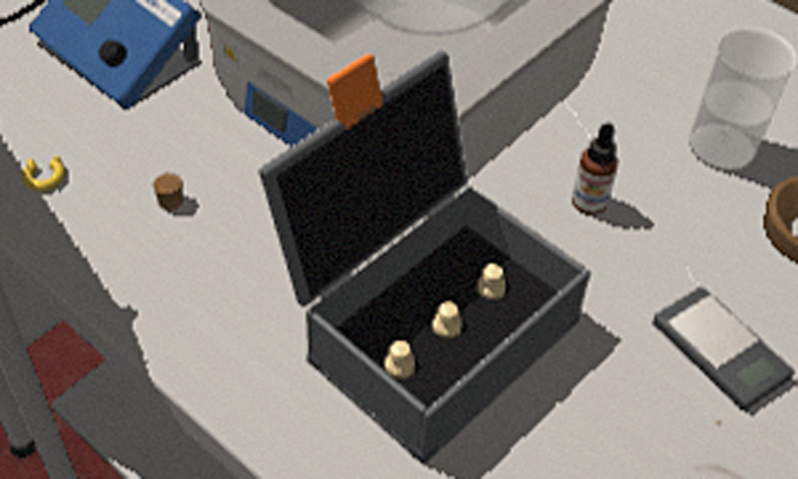

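View pics/z2.png

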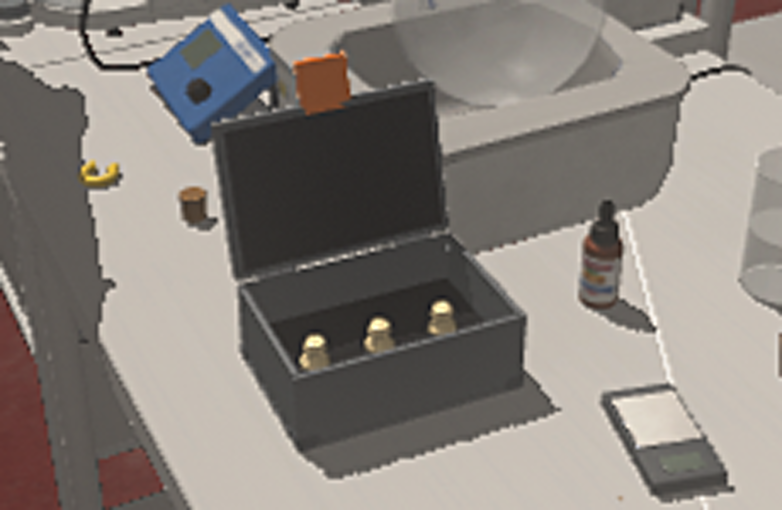

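Run:
```python
from h import *
import pickle
fs=pickle.load(open('f0.pkl','rb')); f,g=fs['scene'],fs['side']
Z1=lambda u,v:(180+u/2.66,130+v/2.66); Z2=lambda u,v:(220+u/3.4,140+v/3.4)
pts={'A':((308,312),(240,287)),'B':((428,412),(297,374)),'C':((588,272),(523,317)),'D':((470,187),(450,235)),
'tabL':((328,76),(293,60)),'tabR':((374,56),(347,53)),'lidL':((262,172),(216,126)),'lidR':((445,53),(433,84)),'Bbot':((427,460),(303,446)),
'bathcornerlow':((480,175),(460,250)),'bottle':((592,208),(602,300)),'bottletop':((606,128),(607,205)),'cork':((170,205),(194,217)),'bathrim':((335,42),(290,50)),'w0':((400,345),(315,338)),'w1':((448,305),(379,321)),'w2':((493,268),(441,303))}
for k,(a,b) in pts.items():
    p,e=tri(f,Z1(*a),g,Z2(*b)); print(k,p.round(4),round(e*1e3,1))
for k in 'ABCD': print(k,onz(f,*Z1(*pts[k][0]),.07).round(4),onz(g,*Z2(*pts[k][1]),.07).round(4))
```

```text
A [ 0.4302 -0.1621  0.0666] 2.2
B [ 0.4231 -0.2882  0.0726] 2.6
C [ 0.6076 -0.2984  0.0686] 0.2
D [ 0.6165 -0.1714  0.0664] 0.4
tabL [ 0.5047 -0.1134  0.2281] 0.2
tabR [ 0.5467 -0.1206  0.2266] 3.1
lidL [ 0.4349 -0.117   0.1875] 4.3
lidR [ 0.6211 -0.1289  0.187 ] 0.2
Bbot [ 0.4239 -0.2919  0.007 ] 2.8
bathcornerlow [ 0.6389 -0.1616  0.0464] 17.4
bottle [ 0.7279 -0.2361  0.0021] 5.7
bottletop [ 0.7315 -0.2275  0.0937] 1.1
cork [0.4646 0.0497 0.001 ] 4.7
bathrim [ 0.5118 -0.1074  0.2406] 18.7
w0 [ 0.4657 -0.2258  0.0474] 1.9
w1 [ 0.52   -0.2288  0.0476] 1.1
w2 [ 0.5731 -0.2328  0.0498] 1.6
A [ 0.4273 -0.1643  0.07  ] [ 0.4298 -0.166   0.07  ]
B [ 0.423  -0.2876  0.07  ] [ 0.4258 -0.2846  0.07  ]
C [ 0.6064 -0.2989  0.07  ] [ 0.6067 -0.2999  0.07  ]
D [ 0.614  -0.1731  0.07  ] [ 0.6135 -0.1762  0.07  ]
```

Run:
```python
from h import *
import pickle
fs=pickle.load(open('f0.pkl','rb')); f,g=fs['scene'],fs['side']
Z1=lambda u,v:(180+u/2.66,130+v/2.66); Z2=lambda u,v:(220+u/3.4,140+v/3.4)
for a in [(470,250),(640,213)]: print('bathfoot side',onz(g,*Z2(*a),0).round(3))
for a in [(470,178),(560,105)]: print('bathfoot scene',onz(f,*Z1(*a),0).round(3))
P={'rimright':((412,112),(424,166)),'rimleft':((257,125),(299,152)),'motorlow':((295,38),(320,88)),'motor tip':((312,62),(338,95)),'ctrltop':((215,107),(287,142)),'ctrlR':((254,133),(301,152)),'flaskmidL':((300,95),(333,137)),'motorblue low left':((243,12),(312,65))}
for k,(a,b) in P.items():
    p,e=tri(f,a,g,b); print(k,p.round(3),round(e*1e3))
import cv2
a=cv2.imread('pics/scene0.png')[0:200,180:440]; cv2.imwrite('pics/z3.png',cv2.resize(a,None,fx=3,fy=3,interpolation=cv2.INTER_CUBIC))
a=cv2.imread('pics/side0.png')[20:220,230:480]; cv2.imwrite('pics/z4.png',cv2.resize(a,None,fx=3,fy=3,interpolation=cv2.INTER_CUBIC))
```

```text
bathfoot side [ 0.672 -0.114  0.   ]
bathfoot side [ 0.846 -0.133  0.   ]
bathfoot scene [ 0.678 -0.13   0.   ]
bathfoot scene [ 0.82  -0.133  0.   ]
rimright [ 0.919 -0.106  0.111] 18
rimleft [0.586 0.126 0.132] 12
motorlow [0.615 0.016 0.372] 17
motor tip [ 0.649 -0.006  0.337] 19
ctrltop [0.624 0.351 0.067] 2
ctrlR [0.584 0.126 0.122] 13
flaskmidL [0.691 0.082 0.184] 18
motorblue low left [0.671 0.22  0.367] 27
```

View pics/z3.png

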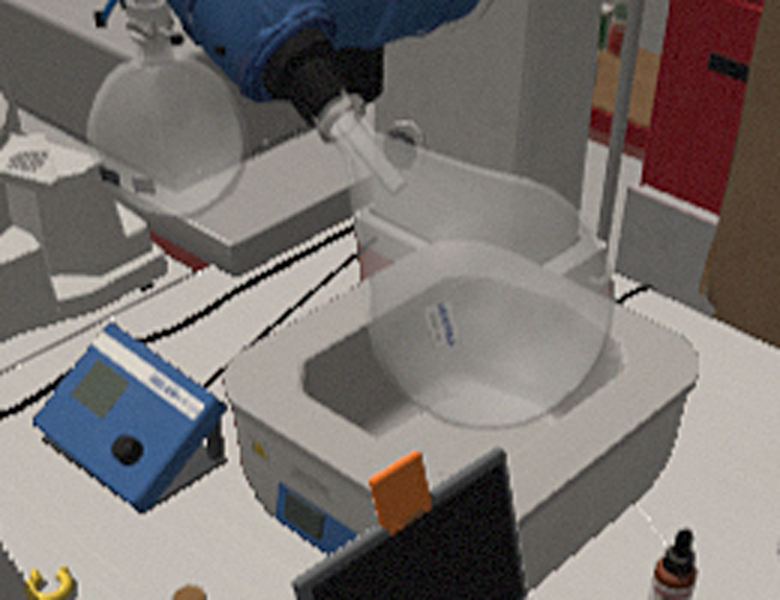

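View pics/z4.png

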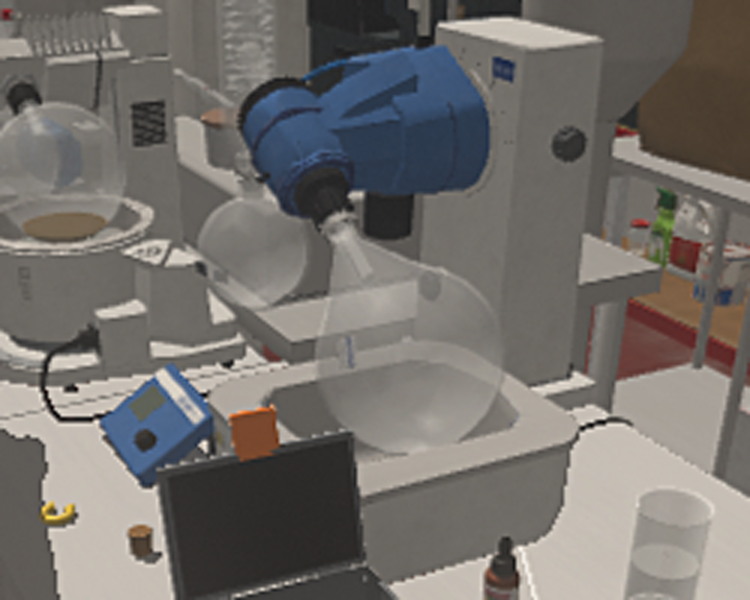

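```bash
cat > pl.py <<'E'
from h import *
import sys
def rows(wps,step=45,turnstep=0.14,close=0.5):
    """wps: list of (x,y,z,dturn_total)"""
    s=arm.state(); p=s['tcp_pos']; Rm=R.from_rotvec(s['orientation']).as_matrix()
    cur=np.array([0,0,0,0.]); out=[]
    for w in wps:
        t=np.r_[Rm.T@(np.array(w[:3])-p)*1000,w[3]]
        n=max(1,int(np.ceil(max(np.linalg.norm(t[:3]-cur[:3])/step,abs(t[3]-cur[3])/turnstep))))
        for i in range(1,n+1):
            r=cur+(t-cur)*i/n; out.append([close,*[round(float(v)) for v in r[:3]],round(float(r[3]),2)])
        cur=t
    return out
E
python3 - <<'E'
from pl import *
r=rows([(.309,.655,.52,0),(.44,.12,.52,-.39),(.46,-.12,.52,-.39)]); print(len(r),r)
E
```

```text
22 [[0.5, 0, 0, -39, 0.0], [0.5, 0, 0, -77, 0.0], [0.5, 0, -1, -116, 0.0], [0.5, -27, -34, -116, -0.03], [0.5, -53, -66, -116, -0.06], [0.5, -80, -99, -116, -0.09], [0.5, -107, -132, -116, -0.12], [0.5, -133, -165, -116, -0.15], [0.5, -160, -198, -116, -0.18], [0.5, -187, -231, -116, -0.21], [0.5, -213, -264, -116, -0.24], [0.5, -240, -297, -116, -0.27], [0.5, -267, -330, -116, -0.3], [0.5, -293, -363, -116, -0.33], [0.5, -320, -396, -115, -0.36], [0.5, -347, -429, -115, -0.39], [0.5, -367, -463, -115, -0.39], [0.5, -387, -498, -115, -0.39], [0.5, -407, -533, -115, -0.39], [0.5, -427, -568, -115, -0.39], [0.5, -447, -602, -115, -0.39], [0.5, -467, -637, -115, -0.39]]
```

>>> arm_command(moves=[[[0.5, 0, 0, -40, 0], [0.5, 0, 0, -80, 0], [0.5, 0, 0, -115, 0], [0.5, -27, -34, -115, -0.03], [0.5, -53, -66, -115, -0.06], [0.5, -80, -99, -115, -0.09], [0.5, -107, -132, -115, -0.12], [0.5, -133, -165, -115, -0.15], [0.5, -160, -198, -115, -0.18], [0.5, -187, -231, -115, -0.21], [0.5, -213, -264, -115, -0.24], [0.5, -240, -297, -115, -0.27], [0.5, -267, -330, -115, -0.3], [0.5, -293, -363, -115, -0.33], [0.5, -320, -396, -115, -0.36], [0.5, -347, -429, -115, -0.39], [0.5, -367, -463, -115, -0.39], [0.5, -387, -498, -115, -0.39], [0.5, -407, -533, -115, -0.39], [0.5, -427, -568, -115, -0.39]]])

```text
clock: 2.15
tcp_pos: [0.4527, -0.0419, 0.5198]
orientation: [-0.08, -3.14, 0.002]
wrist_force: [0.5, 0.5, -0.5]
opening: 0.043
```

Run:
```python
from pl import *
r=rows([(.46,-.12,.51,0),(.524,-.12,.445,0)]); print(len(r),r); print(arm.state()['joint_positions'])
```

```text
5 [[0.5, -6, -39, 5, 0.0], [0.5, -11, -78, 10, 0.0], [0.5, -33, -76, 32, 0.0], [0.5, -54, -75, 53, 0.0], [0.5, -75, -74, 75, 0.0]]
[-0.33741635  0.10612624  0.36462856  2.06731169 -0.0439663   0.97608225
  1.57016395]
```

>>> arm_command(moves=[[[0.5, -6, -39, 5, 0], [0.5, -11, -78, 10, 0], [0.5, -33, -76, 32, 0], [0.5, -54, -75, 53, 0], [0.5, -75, -74, 75, 0], [0.5, -75, -74, 75, 0]]])

```text
clock: 2.75
tcp_pos: [0.5252, -0.1188, 0.442]
orientation: [-0.077, -3.136, 0.003]
wrist_force: [-0.6, -0.1, 0.1]
opening: 0.0431
```

Run:
```python
from h import *
import pickle
print(arm.state()['tcp_pos'],arm.state()['wrist_force'],arm.state()['joint_positions'])
fs={n:grab(n,n+'1.png') for n in('scene','side','wrist')}
pickle.dump(fs,open('f1.pkl','wb'))
for n in('scene','side'):
    a=cv2.imread('pics/%s1.png'%n); y,x=(70,230) if n=='scene' else (70,220)
    cv2.imwrite('pics/%s1z.png'%n,cv2.resize(a[y:y+200,x:x+240],None,fx=3,fy=3,interpolation=cv2.INTER_CUBIC))
```

```text
[ 0.52523498 -0.11879205  0.44201668] [-0.58863843 -0.14765477  0.09658514] [-0.17586751  0.330524    0.40327349  2.00357913 -0.16797576  0.84370149
  1.84207493]
```

View pics/scene1z.png

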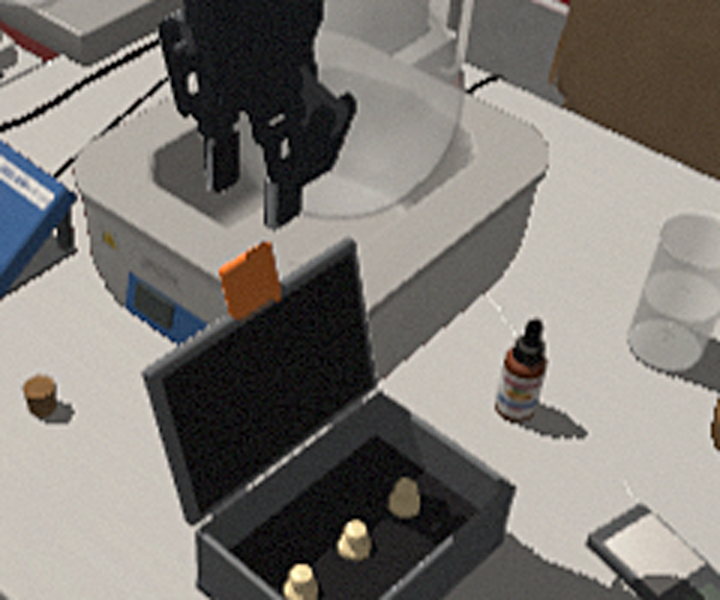

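View pics/side1z.png

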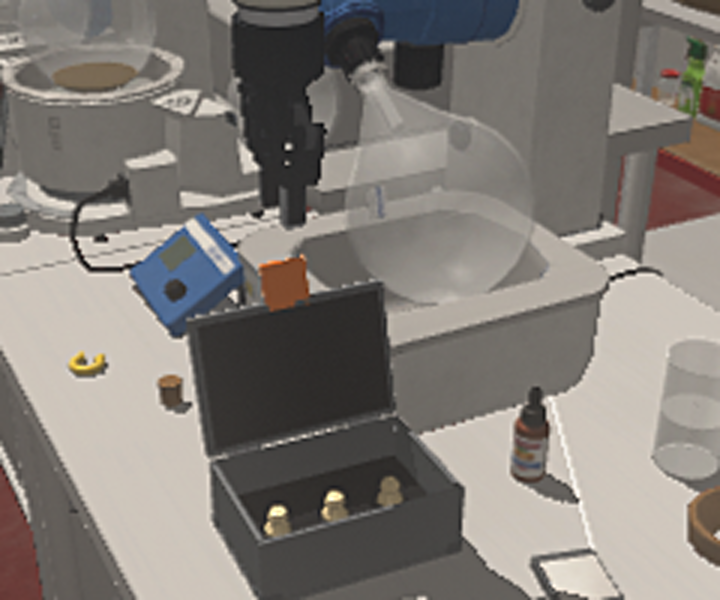

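View pics/wrist1.png

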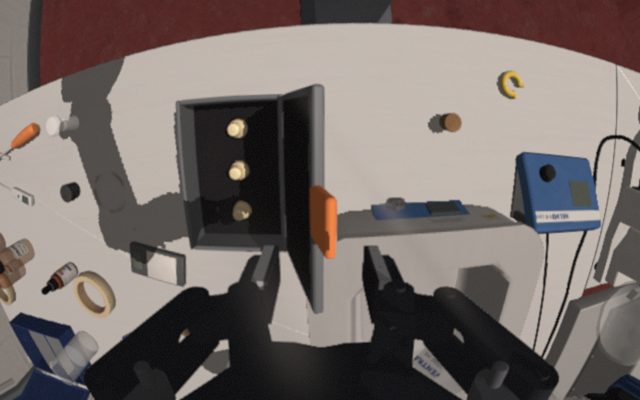

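Run:
```python
from h import *
import pickle
fs=pickle.load(open('f1.pkl','rb')); f,g=fs['scene'],fs['side']
Z1=lambda u,v:(230+u/3,70+v/3); Z2=lambda u,v:(220+u/3,70+v/3)
for k,a,b in [('front tip',(283,224),(293,223)),('back tip',(220,188),(267,202)),('tabL',(222,265),(261,262)),('tabR',(268,242),(307,257)),('lidR',(352,240),(382,285)),('lidL',(147,373),(190,320))]:
    p,e=tri(f,Z1(*a),g,Z2(*b)); print(k,p.round(4),round(e*1e3,1))
```

```text
front tip [ 0.5192 -0.153   0.2774] 3.8
back tip [ 0.5182 -0.1023  0.2774] 3.7
tabL [ 0.5065 -0.1139  0.2284] 1.2
tabR [ 0.5499 -0.1148  0.2228] 4.1
lidR [ 0.6214 -0.1286  0.1862] 0.7
lidL [ 0.4339 -0.1192  0.1903] 3.6
```

>>> arm_command(moves=[[[0.5, 0, 0, 35, 0], [0.5, 0, 0, 70, 0], [0.5, 0, 0, 70, 0], [0.5, 0, -10, 70, 0], [0.5, 0, -17, 70, 0], [0.5, 0, -24, 70, 0], [0.5, 0, -31, 70, 0], [0.5, 0, -38, 70, 0], [0.5, 0, -45, 70, 0], [0.5, 0, -52, 70, 0], [0.5, 0, -58, 70, 0], [0.5, 0, -63, 70, 0], [0.5, 0, -66, 70, 0], [0.5, 0, -66, 70, 0]]])

```text
clock: 4.3
tcp_pos: [0.5197, -0.1865, 0.3751]
orientation: [-0.081, -3.139, 0.003]
wrist_force: [0.3, -0.4, -0.0]
opening: 0.0428
```

```bash
cat > look.py <<'E'
from h import *
import sys,pickle
k=sys.argv[1]
s=arm.state(); print(s['clock'],s['tcp_pos'].round(4),s['wrist_force'].round(2),s['joint_positions'].round(2))
fs={n:grab(n,n+k+'.png') for n in('scene','side')}
pickle.dump(fs,open('f%s.pkl'%k,'wb'))
o=[]
for n in('scene','side'):
    a=cv2.imread('pics/%s%s.png'%(n,k)); y,x=(110,250) if n=='scene' else (120,240)
    o.append(cv2.resize(a[y:y+190,x:x+160],None,fx=2.5,fy=2.5,interpolation=cv2.INTER_CUBIC))
cv2.imwrite('pics/zz%s.png'%k,np.hstack(o))
E
python3 look.py 2
```

```text
4.3 [ 0.5197 -0.1865  0.3751] [ 0.32 -0.45 -0.  ] [-0.01  0.44  0.37  2.04 -0.23  0.71  2.02]
```

View pics/zz2.png

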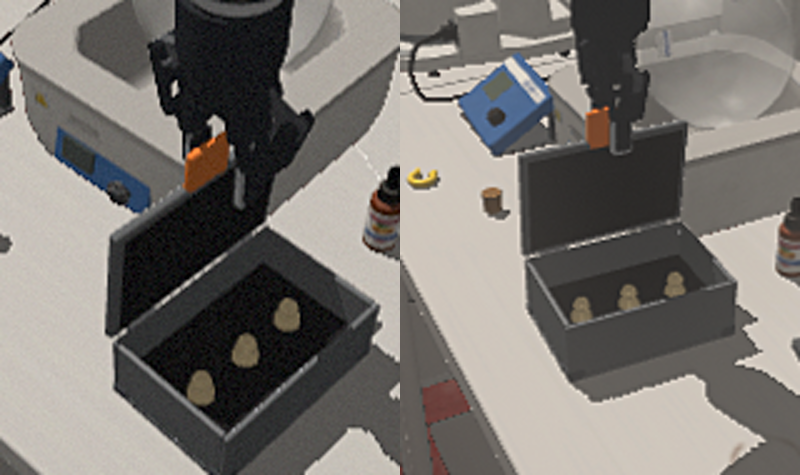

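>>> arm_command(moves=[[[0.5, 0, -4, 0, 0], [0.5, 0, -8, 0, 0], [0.5, 0, -12, 0, 0], [0.5, 0, -16, 0, 0], [0.5, 0, -20, 0, 0], [0.5, 0, -24, 0, 0], [0.5, 0, -27, 0, 0], [0.5, 0, -27, 0, 0]]])

```text
clock: 5.2
tcp_pos: [0.5183, -0.2135, 0.3751]
orientation: [-0.081, -3.139, 0.003]
wrist_force: [-0.3, -0.4, 0.4]
opening: 0.0426
```

```bash
python3 look.py 3
```

```text
5.2 [ 0.5183 -0.2135  0.3751] [-0.31 -0.41  0.43] [ 0.04  0.45  0.37  2.02 -0.24  0.72  2.07]
```

View pics/zz3.png

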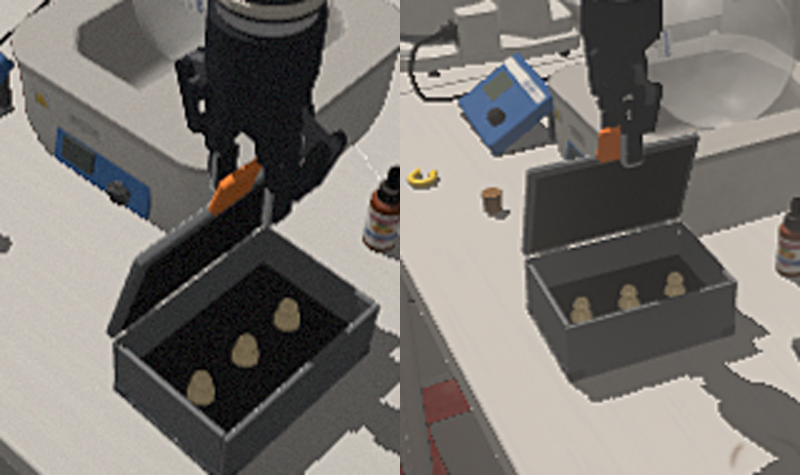

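>>> arm_command(moves=[[[0.5, 0, -4, 0, 0], [0.5, 0, -8, 0, 0], [0.5, 0, -12, 0, 0], [0.5, 0, -12, 0, 0], [0.5, 0, -12, 0, 0], [0.5, 0, -12, 0, 0]]])

```text
clock: 5.9
tcp_pos: [0.5177, -0.2251, 0.3751]
orientation: [-0.08, -3.139, 0.003]
wrist_force: [-0.3, -1.9, 1.1]
opening: 0.0426
```

```bash
python3 look.py 4
python3 - <<'E'
from h import *
import pickle
E
```

```text
5.9 [ 0.5177 -0.2251  0.3751] [-0.3  -1.92  1.06] [ 0.06  0.45  0.37  2.01 -0.24  0.72  2.09]
```

View pics/zz4.png

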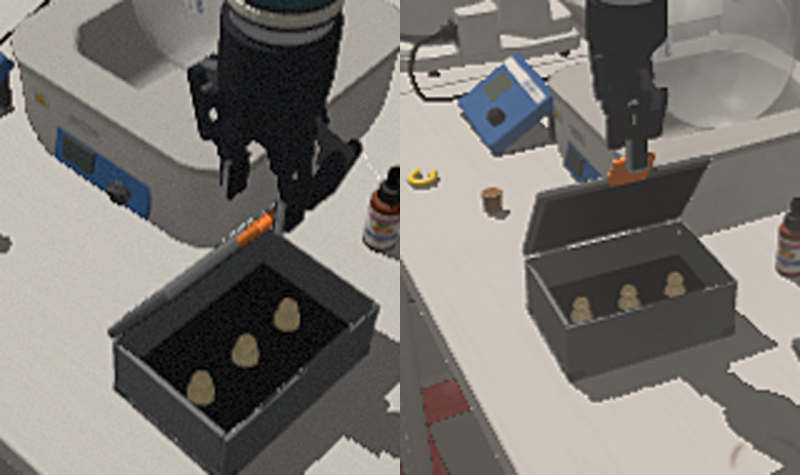

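>>> arm_command(moves=[[[0.5, 0, 0, 4, 0], [0.5, 0, 0, 8, 0], [0.5, 0, 0, 12, 0], [0.5, 0, 0, 14, 0], [0.5, 0, 0, 14, 0]]])

```text
clock: 6.5
tcp_pos: [0.5176, -0.2249, 0.3607]
orientation: [-0.08, -3.138, 0.002]
wrist_force: [0.0, -0.2, -0.8]
opening: 0.0426
```

```bash
python3 look.py 5
python3 - <<'E'
from h import *
import pickle
fs={n:cv2.imread('pics/%s5.png'%n) for n in('scene','side')}
o=[cv2.resize(fs['scene'][150:250,290:400],None,fx=3.6,fy=3.6,interpolation=cv2.INTER_CUBIC),cv2.resize(fs['side'][150:250,280:390],None,fx=3.6,fy=3.6,interpolation=cv2.INTER_CUBIC)]
cv2.imwrite('pics/zzz5.png',np.hstack(o))
E
```

```text
6.5 [ 0.5176 -0.2249  0.3607] [ 0.01 -0.18 -0.79] [ 0.07  0.47  0.36  2.02 -0.25  0.69  2.1 ]
```

View pics/zzz5.png

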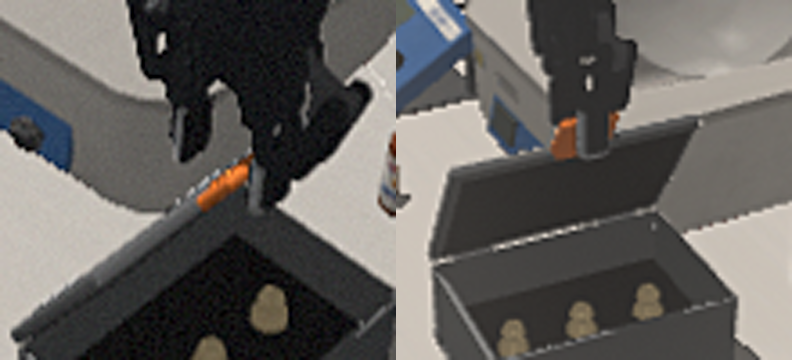

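>>> arm_command(moves=[[[0.5, -4, 0, 0, 0.13], [0.5, -7, -1, 0, 0.26], [0.5, -11, -2, 0, 0.39], [0.5, -15, -4, 0, 0.52], [0.5, -18, -6, 0, 0.65], [0.5, -21, -8, 0, 0.78], [0.5, -24, -11, 0, 0.91], [0.5, -26, -14, 0, 1.04], [0.5, -28, -17, 0, 1.17], [0.5, -29, -21, 0, 1.3], [0.5, -30, -24, 0, 1.43], [0.5, -31, -28, 0, 1.57], [0.5, -31, -28, 0, 1.57]]])

```text
clock: 7.9
tcp_pos: [0.5474, -0.2542, 0.3606]
orientation: [-2.275, -2.165, 0.005]
wrist_force: [0.6, -0.2, 0.1]
opening: 0.0428
```

```bash
python3 look.py 6
python3 - <<'E'
from h import *
fs={n:cv2.imread('pics/%s6.png'%n) for n in('scene','side')}
o=[cv2.resize(fs['scene'][150:250,290:400],None,fx=3.6,fy=3.6,interpolation=cv2.INTER_CUBIC),cv2.resize(fs['side'][150:250,280:390],None,fx=3.6,fy=3.6,interpolation=cv2.INTER_CUBIC)]
cv2.imwrite('pics/zzz6.png',np.hstack(o))
E
```

```text
7.9 [ 0.5474 -0.2542  0.3606] [ 0.6  -0.24  0.1 ] [-0.18  0.62  0.8   1.95 -0.6   0.82  0.9 ]
```

View pics/zzz6.png

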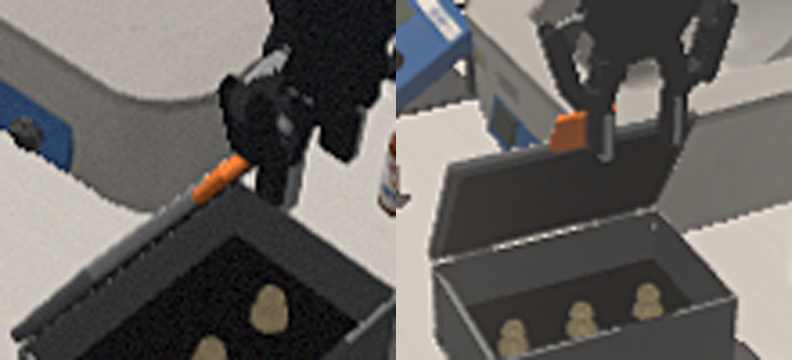

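>>> arm_command(moves=[[[0.5, -7, 0, 4, 0], [0.5, -14, 0, 8, 0], [0.5, -20, 0, 13, 0], [0.5, -27, 0, 18, 0], [0.5, -33, 0, 23, 0], [0.5, -39, 0, 29, 0], [0.5, -45, 0, 35, 0], [0.5, -50, 0, 41, 0], [0.5, -55, 0, 48, 0], [0.5, -60, 0, 55, 0], [0.5, -63, 0, 60, 0], [0.5, -65, 0, 63, 0], [0.5, -65, 0, 63, 0]]])

```text
clock: 9.3
tcp_pos: [0.5441, -0.3192, 0.2973]
orientation: [-2.272, -2.168, 0.004]
wrist_force: [-0.2, -0.8, -0.2]
opening: 0.0427
```

```bash
cat > zz.py <<'E'
from h import *
import sys
k=sys.argv[1]
fs={n:cv2.imread('pics/%s%s.png'%(n,k)) for n in('scene','side')}
o=[cv2.resize(fs['scene'][170:290,290:400],None,fx=3.6,fy=3.6,interpolation=cv2.INTER_CUBIC),cv2.resize(fs['side'][160:280,280:390],None,fx=3.6,fy=3.6,interpolation=cv2.INTER_CUBIC)]
cv2.imwrite('pics/zzz%s.png'%k,np.hstack(o))
E
python3 look.py 7; python3 zz.py 7
```

```text
9.3 [ 0.5441 -0.3192  0.2973] [-0.24 -0.84 -0.18] [-0.    0.72  0.7   1.92 -0.67  0.75  1.05]
```

View pics/zzz7.png

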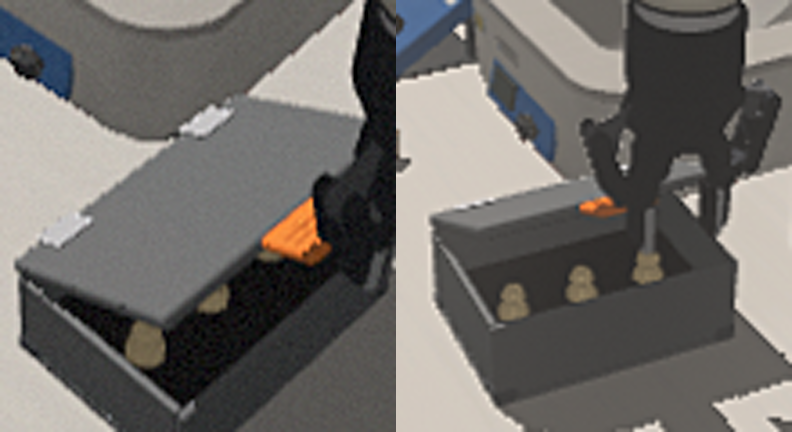

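```bash
cat > th.py <<'E'
from h import *
import pickle,sys
k=sys.argv[1]; v=list(map(float,sys.argv[2:]))
fs=pickle.load(open('f%s.pkl'%k,'rb')); f,g=fs['scene'],fs['side']
for i in range(0,len(v),4):
    a=v[i:i+4]
    p,e=tri(f,(290+a[0]/3.6,170+a[1]/3.6),g,(280+(a[2]-396)/3.6,160+a[3]/3.6)); print(p.round(4),round(e*1e3,1),'dz',p[2]-.0705)
E
python3 th.py 7 165 325 475 229  18 263 433 213  313 265 607 215
```

```text
[ 0.4184 -0.2744  0.1443] 1.3 dz 0.07380365534176443
[ 0.4294 -0.1621  0.0831] 4.3 dz 0.012647959160160607
[ 0.4973 -0.3066  0.1486] 6.0 dz 0.07805818846293712
```

>>> arm_command(moves=[[[0.5, -2, 0, 4, 0], [0.5, -4, 0, 7, 0], [0.5, -5.5, 0, 11, 0], [0.5, -7, 0, 15, 0], [0.5, -8.5, 0, 18.5, 0], [0.5, -10, 0, 22, 0], [0.5, -11, 0, 25, 0], [0.5, -11, 0, 25, 0]]])

```text
clock: 10.2
tcp_pos: [0.5437, -0.3303, 0.2725]
orientation: [-2.272, -2.168, 0.004]
wrist_force: [0.2, -1.9, 0.1]
opening: 0.0427
```

```bash
python3 look.py 8; python3 zz.py 8
```

```text
10.2 [ 0.5437 -0.3303  0.2725] [ 0.24 -1.95  0.06] [ 0.04  0.76  0.67  1.92 -0.7   0.71  1.08]
```

View pics/zzz8.png

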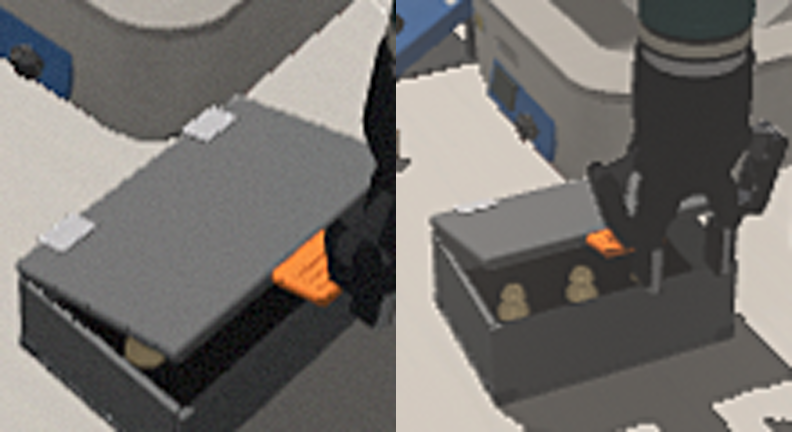

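```bash
python3 th.py 8 178 358 496 263  313 300 618 254
```

```text
[ 0.4276 -0.2795  0.1146] 7.3 dz 0.044104984143906914
[ 0.504  -0.308   0.1144] 8.7 dz 0.043934060183639836
```

>>> arm_command(moves=[[[0.5, -0.6, 0, 3, 0], [0.5, -1.2, 0, 6, 0], [0.5, -1.8, 0, 8, 0], [0.5, -2.4, 0, 10, 0], [0.5, -3, 0, 12, 0], [0.5, -3.5, 0, 14, 0], [0.5, -4, 0, 16, 0], [0.5, -4, 0, 16, 0]]])

```text
clock: 11.1
tcp_pos: [0.5435, -0.3346, 0.2567]
orientation: [2.273, 2.169, -0.005]
wrist_force: [0.9, -4.3, 0.2]
opening: 0.0427
```

```bash
python3 look.py 9; python3 zz.py 9
```

```text
11.1 [ 0.5435 -0.3346  0.2567] [ 0.9  -4.26  0.18] [ 0.06  0.78  0.65  1.92 -0.72  0.69  1.1 ]
```

View pics/zzz9.png

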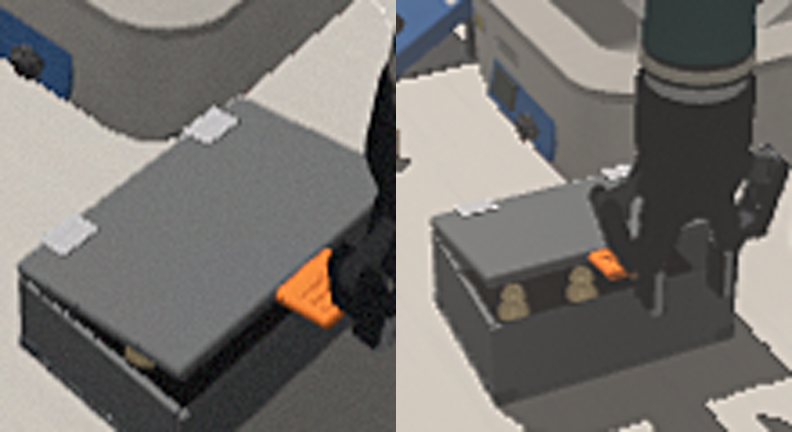

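>>> arm_command(moves=[[[0.5, -0.4, 0, 0.5, 0], [0.5, -0.7, 0, 1.5, 0], [0.5, -1.0, 0, 3, 0], [0.5, -1.3, 0, 4.5, 0], [0.5, -1.5, 0, 6, 0], [0.5, -1.5, 0, 6, 0]]])

```text
clock: 11.8
tcp_pos: [0.5434, -0.336, 0.2506]
orientation: [-2.273, -2.169, 0.005]
wrist_force: [0.6, -3.3, 0.4]
opening: 0.0426
```

```bash
python3 look.py 10; python3 zz.py 10
```

```text
11.8 [ 0.5434 -0.336   0.2506] [ 0.56 -3.26  0.37] [ 0.06  0.78  0.64  1.92 -0.73  0.68  1.11]
```

View pics/zzz10.png

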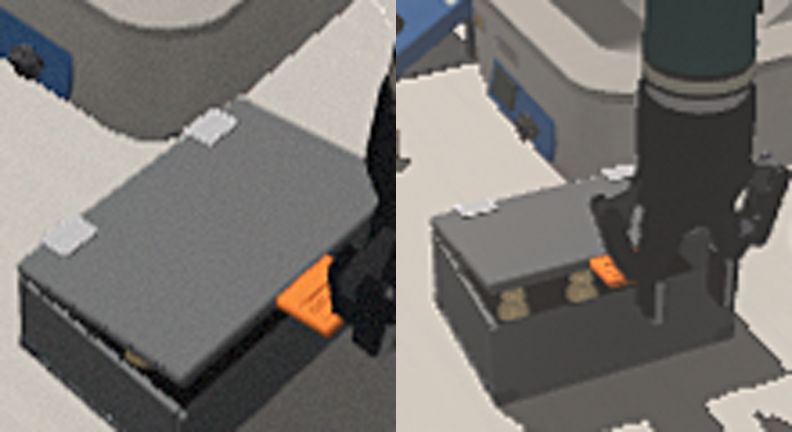

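```bash
cat > pj.py <<'E'
from h import *
import pickle,sys
k=sys.argv[1]; fs=pickle.load(open('f%s.pkl'%k,'rb')); f,g=fs['scene'],fs['side']
c=np.array([.519,-.2305]); ax=np.array([.05,.9987]); ay=np.array([-.9987,.05])
for th in (0,.05,.1,.15,.2,.25):
    o=[]
    for r,y,h in ((.13,.095,0),(.13,.095,.01),(.165,.022,0)):
        q=c+ax*(.065-r*np.cos(th)+h*np.sin(th))+ay*y; P=[*q,.0705+r*np.sin(th)+h*np.cos(th)]
        a=proj(f,P); b=proj(g,P)
        o+=[((a-[290,170])*3.6).round().astype(int).tolist(),((b-[280,160])*3.6+[396,0]).round().astype(int).tolist()]
    print(th,o)
E
python3 pj.py 10
```

```text
0 [[185, 419], [491, 331], [186, 409], [491, 319], [326, 377], [612, 333]]
0.05 [[186, 413], [491, 323], [186, 402], [490, 311], [328, 368], [612, 323]]
0.1 [[186, 405], [491, 315], [186, 394], [489, 302], [329, 359], [611, 313]]
0.15 [[185, 398], [490, 307], [184, 386], [488, 294], [329, 349], [611, 302]]
0.2 [[185, 390], [489, 298], [183, 377], [487, 285], [329, 339], [610, 291]]
0.25 [[183, 381], [488, 289], [181, 368], [486, 276], [329, 328], [609, 280]]
```

>>> arm_command(moves=[[[0.5, -0.4, 0, 1, 0], [0.5, -0.8, 0, 2, 0], [0.5, -1.1, 0, 3, 0], [0.5, -1.4, 0, 4, 0], [0.5, -1.7, 0, 5, 0], [0.5, -1.7, 0, 5, 0]]])

```text
clock: 12.5
tcp_pos: [0.5433, -0.3373, 0.2454]
orientation: [-2.272, -2.168, 0.004]
wrist_force: [0.5, -1.1, -0.2]
opening: 0.0427
```

```bash
python3 look.py 11; python3 zz.py 11
```

```text
12.5 [ 0.5433 -0.3373  0.2454] [ 0.48 -1.06 -0.22] [ 0.07  0.79  0.63  1.92 -0.73  0.68  1.11]
```

View pics/zzz11.png

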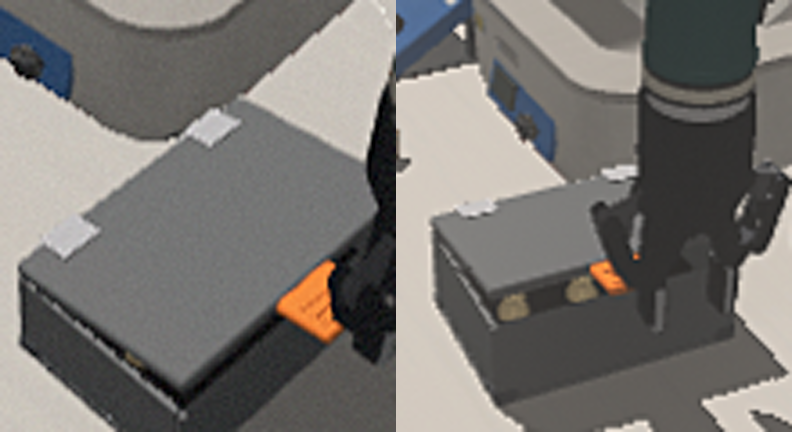

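>>> arm_command(moves=[[[0.5, 0, 0, 1.5, 0], [0.5, -0.2, 0, 3.5, 0], [0.5, -0.5, 0, 5.5, 0], [0.5, -0.8, 0, 7.5, 0], [0.5, -1.0, 0, 9.5, 0], [0.5, -1.2, 0, 11.5, 0], [0.5, -1.2, 0, 11.5, 0]]])

```text
clock: 13.3
tcp_pos: [0.5432, -0.3387, 0.2338]
orientation: [-2.272, -2.168, 0.005]
wrist_force: [-0.7, -1.7, -0.5]
opening: 0.0426
```

```bash
python3 look.py 12; python3 zz.py 12
```

```text
13.3 [ 0.5432 -0.3387  0.2338] [-0.67 -1.71 -0.47] [ 0.08  0.8   0.62  1.93 -0.75  0.66  1.13]
```

View pics/zzz12.png

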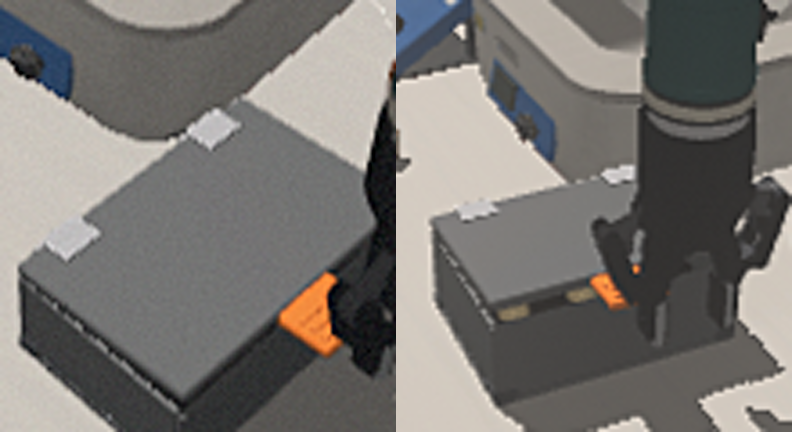

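>>> arm_command(moves=[[[0.5, 0, 0, 1.5, 0], [0.5, -0.1, 0, 3, 0], [0.5, -0.3, 0, 5, 0], [0.5, -0.4, 0, 7, 0], [0.5, -0.5, 0, 9, 0], [0.5, -0.5, 0, 10, 0], [0.5, -0.5, 0, 10, 0]]])

```text
clock: 14.1
tcp_pos: [0.5432, -0.3393, 0.2238]
orientation: [-2.272, -2.168, 0.005]
wrist_force: [1.5, -3.2, -1.3]
opening: 0.0432
```

```bash
python3 look.py 13; python3 zz.py 13
```

```text
14.1 [ 0.5432 -0.3393  0.2238] [ 1.53 -3.22 -1.29] [ 0.09  0.82  0.6   1.93 -0.76  0.64  1.14]
```

View pics/zzz13.png

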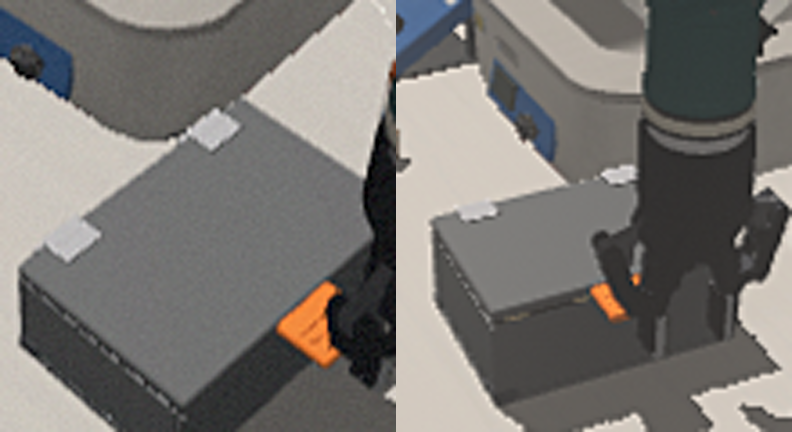

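>>> arm_command(moves=[[[0.5, -0.1, 0, 1.5, 0], [0.5, -0.1, 0, 3, 0], [0.5, -0.2, 0, 4.5, 0], [0.5, -0.2, 0, 6, 0], [0.5, -0.3, 0, 7.5, 0], [0.5, -0.3, 0, 9, 0], [0.5, -0.3, 0, 10, 0], [0.5, -0.3, 0, 10, 0]]])

```text
clock: 15.0
tcp_pos: [0.5429, -0.3395, 0.2138]
orientation: [-2.272, -2.168, 0.005]
wrist_force: [-1.0, -3.1, 0.8]
opening: 0.0426
```

```bash
python3 look.py 14; python3 zz.py 14
```

```text
15.0 [ 0.5429 -0.3395  0.2138] [-1.03 -3.08  0.78] [ 0.1   0.83  0.59  1.93 -0.77  0.63  1.15]
```

View pics/zzz14.png

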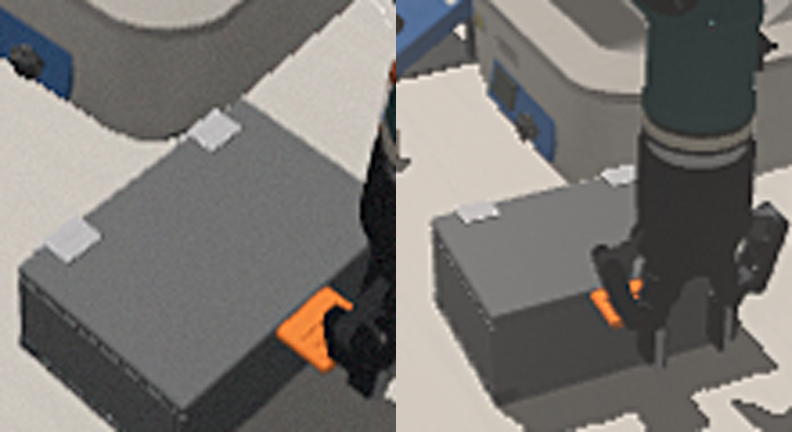

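>>> arm_command(moves=[[[0.5, 0, 0, 1.5, 0], [0.5, 0, 0, 3, 0], [0.5, 0, 0, 4.5, 0], [0.5, 0, 0, 6, 0], [0.5, 0, 0, 6, 0]]])

```text
clock: 15.6
tcp_pos: [0.5431, -0.3399, 0.2084]
orientation: [2.272, 2.168, -0.005]
wrist_force: [0.1, -3.6, -1.1]
opening: 0.0426
```

```bash
python3 look.py 15; python3 zz.py 15
python3 - <<'E'
from h import *
for n in('scene','side'):
    a=cv2.imread('pics/%s14.png'%n).astype(int);b=cv2.imread('pics/%s15.png'%n).astype(int)
    m=[];
    for im in(a,b):
        msk=(im[:,:,2]>180)&(im[:,:,1]>60)&(im[:,:,1]<150)&(im[:,:,0]<70); msk[:, :330 if n=='scene' else 320]=0; msk[:,400:]=0
        ys,xs=np.nonzero(msk); m.append((len(ys),xs.mean().round(2),ys.mean().round(2),ys.max()))
    print(n,m)
E
```

```text
15.6 [ 0.5431 -0.3399  0.2084] [ 0.12 -3.56 -1.06] [ 0.11  0.84  0.58  1.93 -0.78  0.62  1.15]
scene [(189, np.float64(376.23), np.float64(260.36), np.int64(272)), (195, np.float64(376.43), np.float64(259.83), np.int64(272))]
side [(57, np.float64(363.86), np.float64(320.65), np.int64(399)), (61, np.float64(362.26), np.float64(315.57), np.int64(399))]
```

View pics/zzz15.png

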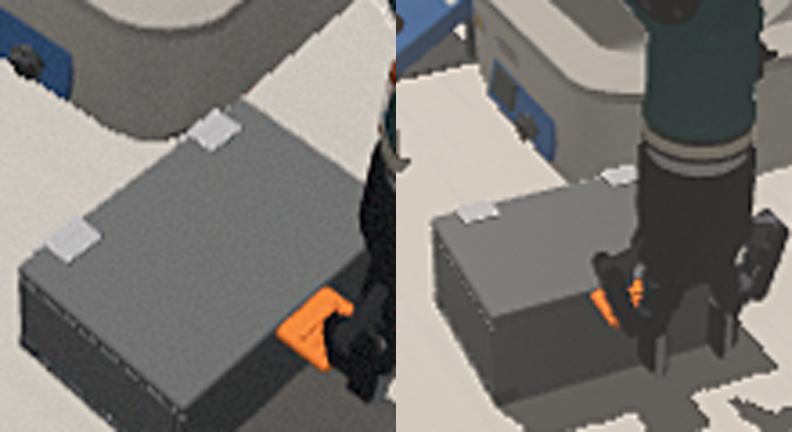

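>>> arm_command(moves=[[[0.5, -0.5, 0, 0, 0], [0.5, -1, 0, 0, 0], [0.5, -2, 0, 0, 0], [0.5, -5, 0, 0, 0], [0.5, -10, 0, 0, 0], [0.5, -20, 0, 0, 0], [0.5, -25, 0, -20, 0], [0.5, -30, 0, -60, 0], [0.5, -35, 0, -100, 0], [0.5, -40, 0, -140, 0], [0.5, -40, 0, -180, 0], [0.5, -40, 0, -200, 0], [0.5, -40, 0, -200, 0]]])

```text
clock: 17.0
tcp_pos: [0.5416, -0.3816, 0.4119]
orientation: [2.268, 2.162, -0.005]
wrist_force: [0.7, -0.8, 0.5]
opening: 0.0428
```

```bash
python3 look.py 16; python3 zz.py 16
```

```text
17.0 [ 0.5416 -0.3816  0.4119] [ 0.71 -0.81  0.5 ] [ 0.02  0.63  0.81  1.78 -0.54  0.97  1.01]
```

View pics/scene16.png

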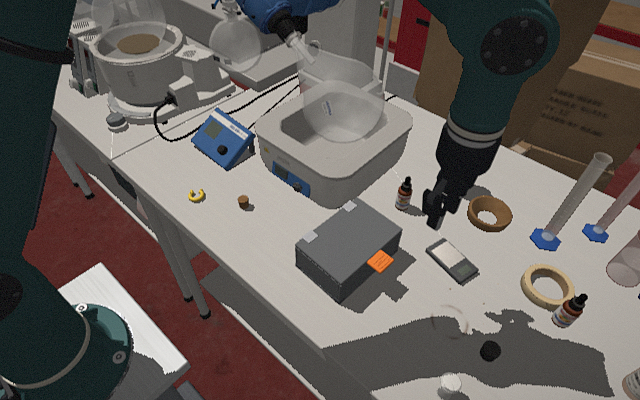

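View pics/zzz16.png

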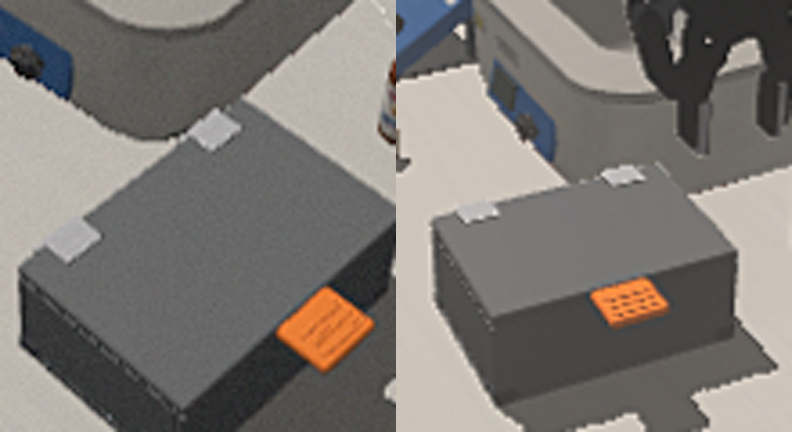

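```bash
python3 - <<'E'
from h import *
for n,(y,x,h,w) in {'scene':(225,285,85,70),'side':(215,285,65,70)}.items():
    a=cv2.imread(f'pics/{n}0.png',0)[y:y+h,x:x+w].astype(np.float32);b=cv2.imread(f'pics/{n}16.png',0)[y:y+h,x:x+w].astype(np.float32)
    t=(slice(h-35,h-2),slice(0,w))
    print(n,cv2.phaseCorrelate(a[t],b[t]))
E
python3 pj.py 16|head -2
python3 -c "
import cv2,numpy as np
o=[cv2.resize(cv2.imread('pics/scene%s.png'%k)[230:310,290:400],None,fx=3.5,fy=3.5) for k in('0','16')]
cv2.imwrite('pics/cmp.png',np.hstack(o))"
```

```text
scene ((-0.010955646952808706, -0.29949401426563327), 0.5824287382908809)
side ((-0.4441980030418051, 0.051776847674364745), 0.6887804185166772)
0 [[185, 419], [491, 331], [186, 409], [491, 319], [326, 377], [612, 333]]
0.05 [[186, 413], [491, 323], [186, 402], [490, 311], [328, 368], [612, 323]]
```

View pics/cmp.png

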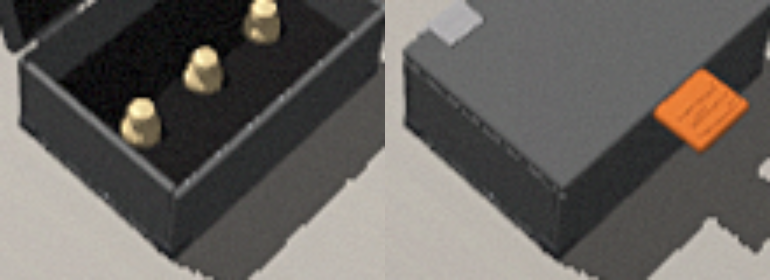

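```bash
python3 -c "
from station import arm
s=arm.state();print(s['clock'],s['wrist_force']);print(arm.finish_job())"
```

```text
17.1 [-0.4590217   1.32949061 -1.5898027 ]
the job is handed in; nothing more can be done
None
```

The lid is shut, the hand is clear, and the job is handed in at 17.1 s of the 46 s allowed. No verdict was reported.

**How it went:**
- **Tip:** I straddled the orange tab with the gripper half open and pushed the lid forward with the back fingertip.
- **Catch:** The lid fell onto the front finger at about 1.05 rad, judged from the finger's position and the pictures. The overlap on that finger was only about 5 mm, so I lowered the hand 14 mm to make it safe.
- **Lowering:** I turned the hand a quarter turn about that finger, then followed the lid's arc down in small steps. At shallow angles the finger held the tab by its outer end, by friction and a light push. That finger stayed against the tab until the lid was shut, and nothing was gripped.

**Last checks:**
- **Shut:** The tab stopped moving over the last 5 mm of finger travel, and the seam looks closed and even. The tab corner sat a few pixels off the position predicted for shut. I took that as calibration error of a few mm.
- **Case:** It moved less than half a pixel in both views, about 1 mm or less.
- **Forces:** The highest wrist reading taken was about 4 N.
- **Bystanders:** The bottle, scale, cork and clip look undisturbed in the last picture.
- **Weights:** They are out of sight under the closed lid. They stood upright when last visible, and nothing went into the case.

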